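# Empty the slide stainer's catch chute into the steel tray

### The arm

A 6-joint arm with a two-finger parallel gripper is mounted at the origin on the work surface. World frame = base frame: x ahead of the robot, y to its left, z up, the work surface at z = 0. Lengths are in m, angles in rad, forces in N, time in s.
With the tool pointing down it reaches from about 0.35 to 0.775 m from the base axis. Payload 7.3 kg.
Tool frame: the origin (TCP) lies between the finger pads, 19 mm behind the fingertips; this is the grasp point; z points along the fingers, y is the line along which they close (so a half turn about z gives the same grasp; the last joint's range is limited). The gripper opens to 92 mm and grips with 3 to 60 N. Pads are 19 mm wide; open, the fingers measure 130 mm over their backs; the gripper's body (75 mm by 190 mm) begins 47 mm behind the grasp point.
Start: joints at [-1.279, 0.342, 1.524, -0, 1.275, -0.146], TCP at [0.223, -0.475, 0.246] pointing down, gripper open.
Joint ranges: [-2.53, 2.53], [-0.77, 2.02], [0.04, 2.7], [-1, 4.14], [0.28, 2.66], [-3.11, 3.11]. Speed limits (rad/s): [2.57, 2.57, 3.14, 3.14, 3.14, 3.14].

### API

Orientations are given as [roll, pitch, yaw] about the fixed x, y, z axes, in that order (R = Rz(yaw) Ry(pitch) Rx(roll)).
In Python, from cell import telemetry, vision, ticket gives the robot as it stands.
- The arm moves only by the shell command python3 -m crank 'ROWS' [FORCE]. ROWS is JSON, a list of rows, each a list of 5 numbers: the gripper command: -1 is shut, 1 is fully open, values between are in proportion, then the shift along the tool's x, y, z in mm, then the turn about the tool's z in rad. In form: [[fingers, dx, dy, dz, roll], ...]. A call has 1 to 12 rows; each row is the pose to reach, as a shift and turn from the pose commanded when the call began, along the tool's axes at that moment; what a row does not reach only later rows make up. A row lasts 1/12 s, in which the tool goes at most 41.7 mm and 7.16 degrees, less where a joint would pass 70% of its speed; a pose out of reach is approached as far as the arm can. A call with a gripper value outside its range is refused whole. The fingers move at their own pace and stop on an object; FORCE is the grip in N (left out, the last holds). Time passes only in rows, so rows that repeat a pose let the fingers close. It gives the time, the measured TCP pose, the force, the opening and the grip force at its end, in the units of the state.
- telemetry.observe(): the state, without advancing time (a new reading comes with each control period).
- vision.read_camera(name): name is "side" or "top"; returns (picture, depth): 384x512x3 uint8, red, green, blue; 384x512 float32, m along the optical axis (not along the pixel's ray), 0 where there is no reading.
- vision.get_calibration(name): a dict with "camera_matrix" (3x3 intrinsics, pixels), "dist" ([k1, k2, p1, p2, k3] as OpenCV has them; the pictures are not rectified), "rvec" (rotation vector, rad) and "tvec" (3), from world to camera coordinates, as OpenCV has them. Camera axes: x right, y down, z forward; pixel columns grow to the right and rows downward; lengths in m; the calibration is good to about 2 mm. A picture is of the moment at which its call begins. get_calibration takes no time and is no camera call.
- ticket.hand_in(): hands the job in; it is judged then, once.
The state is a dict: "time": time; "qpos": joint angles; "qvel": joint speeds; "joint_efforts": joint torques, N m; "tool_pos": TCP position; "tool_rot": TCP orientation; "contact_force": force on the tool from outside, world axes, zero at the start; "torque": the same for the moment, N m; "opening": finger opening in m; "grip_force": force on a finger pad.
Only numpy, scipy, OpenCV 4.12 (cv2) and the standard library are available. Lean on these libraries where they do the work, as an engineer would, in place of code of your own. Each camera call takes 0.05 s, during which the arm holds its last target. There are 200 camera calls.

### The job

Collect the two finished white slide mailers from the stainer's sloping catch chute and set them down gently, without dropping them, in the steel tray: both flat on its bottom, neither on the other, labels up, lengthwise along the tray's long side. Leave the metal gauge where it lies in the chute, do not bang into the machine or disturb the bottle and the bucket, and when both mailers are in the tray press the button on top of the machine's hood fully down to tell it that the chute is clear, and let go.

Things in the scene. Friction and masses are not known exactly. Their poses are not given: they have to be found in the camera images.
- mailer_a: closed slide mailer: white plastic box with rounded edges, 40 x 90 x 28 mm (own x, y, z), about 90 g, a grey seam line round its middle and a pale label on its lid (+z). Origin: centre of its underside. Its long axis is y, which points up the slope while it lies in the chute; z is square to the lid.
- mailer_b: A second mailer, identical to mailer_a: closed slide mailer: white plastic box with rounded edges, 40 x 90 x 28 mm (own x, y, z), about 90 g, a grey seam line round its middle and a pale label on its lid (+z). Origin: centre of its underside. Its long axis is y, which points up the slope while it lies in the chute; z is square to the lid.
- gauge: The machine's alignment gauge, which stays in the chute: flat aluminium plate 40 x 90 x 10 mm (x, y, z) with a steel knob, 24 mm in diameter and 18 mm high, on its middle. Origin: centre of its underside, y up the slope.
- stainer: Bench slide stainer (fixed): white cabinet 380 mm wide (x), 360 mm deep, 300 mm high, with a sloping steel catch chute and a hood above it on its -y side. z is up, +y runs into the machine. Origin: on the table, under the inner face of the stop lip, middle of the chute's low end. The cabinet proper begins at y 135 mm.
- chute_low (a point): Middle of the chute floor's low end (z 40 mm), axes as the stainer's. The floor rises towards +y at 40 degrees. The stop lip stands 18 mm over the floor. Three lanes centred at x -90, 0, 90 mm, parted by ribs 3 mm thick, 8 mm high; side cheeks at x +-143 mm, 26 mm high. One thing lies in each lane, its low end against the lip; which is where varies.
- hood_edge (a point): Middle of the lower front edge of the white hood, at y 32, z 175 mm of the stainer. The hood is a box over the chute, 292 mm wide, y 32 to 145 mm, z 175 to 225 mm. A tool pointing straight down over a mailer strikes it; a tool square to the chute floor, leaning away from the machine, clears it.
- clear_button_top (a point): Middle of the top face of the round grey push button, 36 mm across, in a black housing on top of the hood (at x 0, y 90 mm of the stainer). It is pressed straight down.
- clear_button (a joint): Travel of that button in m: 0 up, 0.006 fully down; it takes about 5 N and springs back.
- tray: Open stainless-steel instrument tray (fixed): outside 190 x 260 x 40 mm (x, y, z), walls and bottom 4 mm thick, rim flange 8 mm wider all round. Origin: centre of its underside; its long side runs along its y.
- tray_in (a point): Centre of the tray's inner bottom, 4 mm over the table, axes as the tray's.
- reagent: Bystander: amber bottle with a red cap, 52 mm in diameter, 110 mm high. Origin: centre of its underside.
- bucket: Bystander: yellow lidded sharps bucket, 154 mm in diameter at the lid, 147 mm high. Origin: centre of its underside.
Not all that is in view belongs to the job. Leave any brown look-alike of the mailer_a alone.

How it is judged:
By the outcome, as a careful person would: the job done as asked, in the order asked, and still so for the second after the job is handed in, with the robot touching nothing.
It also fails if it takes over 67 s, if anything falls off the work surface, if the arm or the gripper's body presses on something with over 40 N, if the wrist force passes 120 N, or if a joint passes its speed limit or range.

## Working session

There is one attempt and no reset: what is moved stays moved. The work goes in short steps, Python scripts to look and compute and a shell command to move; the robot and the scene stay as the last step left them, time stands still between calls to the robot, and variables do not carry over. Pictures are saved under pics/ and viewed, at most 10 in all, crops included, and the job is handed in when it is done.

```bash
ls; mkdir -p pics
cat > h.py <<'E'
import numpy as np, cv2
from cell import telemetry, vision, ticket
def cam(n):
    c=vision.get_calibration(n);K=np.array(c["camera_matrix"],float);d=np.array(c["dist"],float)
    R=cv2.Rodrigues(np.array(c["rvec"],float))[0];t=np.array(c["tvec"],float).ravel()
    return K,d,R,t
def snap(n):
    p,z=vision.read_camera(n);np.savez(f'last_{n}.npz',p=p,z=z);return p,z
def back(n,uv,z=None):
    K,d,R,t=cam(n);uv=np.array(uv,float).reshape(-1,2)
    x=cv2.undistortPoints(uv.reshape(-1,1,2),K,d).reshape(-1,2)
    if z is None:
        D=np.load(f'last_{n}.npz')['z'];z=np.array([D[int(round(v)),int(round(u))] for u,v in uv])
    P=np.c_[x,np.ones(len(x))]*np.array(z).reshape(-1,1)
    return (P-t)@R
def cloud(n):
    v,u=np.mgrid[0:384,0:512]
    D=np.load(f'last_{n}.npz')['z']
    return back(n,np.c_[u.ravel(),v.ravel()],D.ravel()).reshape(384,512,3)
def proj(n,P):
    K,d,R,t=cam(n);return cv2.projectPoints(np.array(P,float).reshape(-1,1,3),cv2.Rodrigues(R)[0],t,K,d)[0].reshape(-1,2)
E
python3 - <<'E'
from h import *
for n in("top","side"):
    p,z=snap(n);cv2.imwrite(f'pics/{n}0.png',cv2.resize(p[:,:,::-1],(800,600),interpolation=cv2.INTER_CUBIC))
    K,d,R,t=cam(n);print(n,-R.T@t,R[2],K[0,0])
print(telemetry.observe())
E
```

```text
pics
top [ 0.43501882 -0.0169457   1.25822966] [ 0.06395674 -0.00580497 -0.99793579] 374.202898634769
side [-6.62393100e-02 -2.09595742e-04  1.52973487e+00] [ 0.37758908 -0.0190917  -0.92577643] 488.41192498711746
{'time': 0.1, 'qpos': array([-1.27897844e+00,  3.42660696e-01,  1.52490677e+00, -3.10282217e-06,
        1.27539559e+00, -1.46014154e-01]), 'qvel': array([ 0.00030278, -0.00044851, -0.00348956, -0.00075667, -0.00171044,
       -0.00067718]), 'joint_efforts': array([ 2.33865685e-03, -4.32003343e+01, -2.44695175e+01,  7.19865435e-02,
        5.26276580e-02, -4.56157215e-05]), 'tool_pos': array([ 0.22250465, -0.47515316,  0.24491561]), 'tool_rot': array([-3.14023640e+00, -1.96452781e-04,  4.37832816e-01]), 'contact_force': array([-0.16725825, -0.23092843, -0.48629526]), 'torque': array([0.00090516, 0.01223146, 0.01282282]), 'grip_force': 0.0, 'opening': 0.09168881144209667}
```

View pics/top0.png

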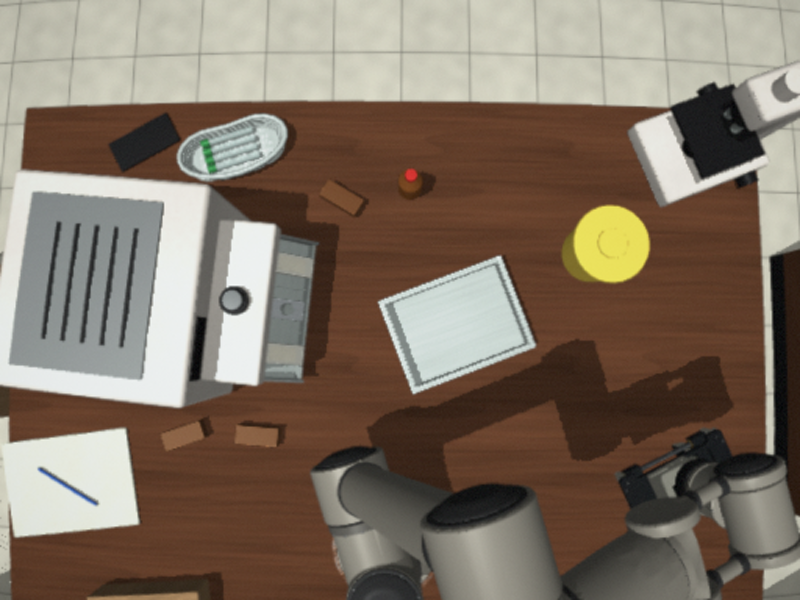

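View pics/side0.png

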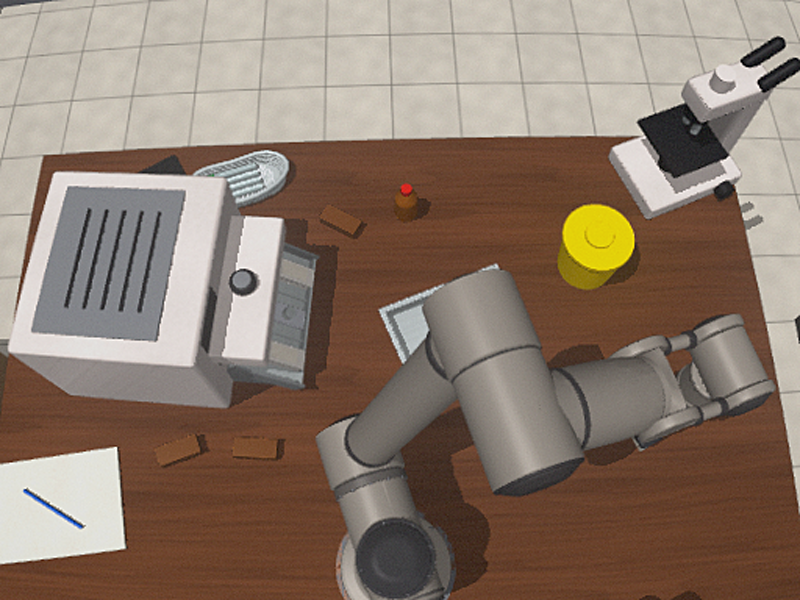

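The top view shows the stainer on the left with its chute facing right. Candidates for the mailers (top view, 800x600):
- Pale boxes in the chute's outer lanes at about (293,260) and (287,360).
- The gauge in the middle lane at (288,308), with its knob, so not a mailer.
- Brown look-alikes at (342,198), (185,434) and (258,434), which I leave alone.

I'll check this in one crop and measure.

Run:
```python
from h import *
p=np.load('last_top.npz')['p']
c=p[135:255,125:225];cv2.imwrite('pics/crop.png',cv2.resize(c[:,:,::-1],(500,600),interpolation=cv2.INTER_CUBIC))
c=p[155:260,235:350];cv2.imwrite('pics/tray.png',cv2.resize(c[:,:,::-1],(575,525),interpolation=cv2.INTER_CUBIC))
C=cloud('top')
for n,u in dict(btn=(233,299),hoodA=(228,225),hoodB=(270,230),hoodC=(253,378),mA=(293,260),mB=(287,360),knob=(288,308),tray=(455,325)).items():
    print(n,C[int(u[1]*.64),int(u[0]*.64)].round(3))
```

```text
btn [0.511 0.266 0.245]
hoodA [0.645 0.286 0.225]
hoodB [0.636 0.209 0.227]
hoodC [0.374 0.235 0.226]
mA [0.601 0.189 0.094]
mB [0.401 0.199 0.091]
knob [0.504 0.197 0.09 ]
tray [ 0.474 -0.147  0.005]
```

View pics/crop.png

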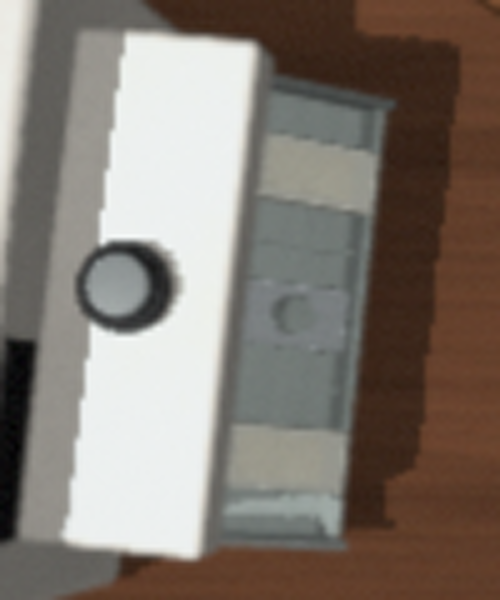

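View pics/tray.png

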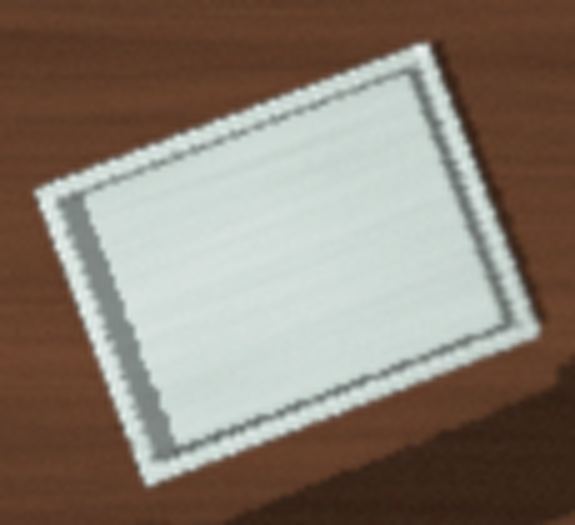

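The crop shows white mailers in the outer lanes at crop (320,172) and (285,458), and the knobbed gauge in the middle at (295,315). The tray crop shows rim corners at about (38,190), (428,45), (540,330) and (150,485).

```bash
cat >> h.py <<'E'
def T(n,uv,z):  # pixel ray at world height z
    K,d,R,t=cam(n);x=cv2.undistortPoints(np.array(uv,float).reshape(-1,1,2),K,d).reshape(-1,2)
    r=np.c_[x,np.ones(len(x))]@R;o=-R.T@t
    return o+r*((z-o[2])/r[:,2])[:,None]
E
python3 - <<'E'
from h import *
C=cloud('top');P=np.load('last_top.npz')['p'].astype(int)
x,y,z=C[...,0],C[...,1],C[...,2]
m=(z>.218)&(z<.233)&(x>.3)&(x<.7)&(y>.17)&(y<.4)
h=C[m]; r=cv2.minAreaRect(h[:,:2].astype(np.float32)); print('hood',r,np.median(h[:,2]))
tr=np.array([(38,190),(428,45),(540,330),(150,485)])/5+[235,155]-.4
q=T('top',tr,.04);print('tray corners',q.round(4).tolist(),q.mean(0),[np.linalg.norm(q[i]-q[i-1]).round(4) for i in range(4)])
e=q[1]-q[0];print('tray long yaw',np.degrees(np.arctan2(*(e[1::-1]))), np.degrees(np.arctan2(*((q[2]-q[3])[1::-1]))))
# button pixel
print('btn', T('top',np.array([[118,285]])/5+[125,135]-.4,.245))
# front face chute/mailers : brightness-based
for n,(a,b,c,d) in dict(A=(262,142,368,205),B=(235,430,338,485)).items():
    u0,v0,u1,v1=int(125+a/5)+1,int(135+b/5)+1,int(125+c/5),int(135+d/5)
    R=C[v0:v1,u0:u1].reshape(-1,3); A=np.c_[R[:,:2],np.ones(len(R))]
    s=np.linalg.lstsq(A,R[:,2],rcond=None)[0];print(n,R.mean(0),s,'slope',np.degrees(np.arctan(np.hypot(*s[:2]))),'dir',np.degrees(np.arctan2(s[1],s[0])))
    bd=np.array([(262 if n=='A' else 235,b),(c,b),(c,d),(a,d)])
# mailer corner pixels at low lid edge
for n,px in dict(A=[(376,150),(366,214)],B=[(344,433),(338,497)]).items():
    print(n,'low lid edge',T('top',np.array(px)/5+[125,135]-.4,.0615).round(4).tolist())
print('cheek low corners',T('top',np.array([(392,103),(345,545)])/5+[125,135]-.4,.06).round(4).tolist())
E
```

```text
hood ((0.5060571432113647, 0.26211488246917725), (0.10877524316310883, 0.3685922920703888), 84.36615753173828) 0.22554640950877183
tray corners [[0.5223, 0.0163, 0.04], [0.6194, -0.24, 0.04], [0.4321, -0.3126, 0.04], [0.331, -0.0575, 0.04]] [ 0.47619084 -0.14845903  0.04      ] [np.float64(0.2049), np.float64(0.2741), np.float64(0.2009), np.float64(0.2744)]
tray long yaw -69.23997819893307 -68.39672345924097
btn [[0.50909688 0.26777527 0.245     ]]
A [0.58876861 0.18522707 0.10489352] [-3.90839706 -1.72396586  2.72536018] slope 76.82446071596324 dir -156.19806885666057
B [0.41165181 0.2022703  0.08909664] [ 0.09485632  0.80011456 -0.11179054] slope 38.85900839681617 dir 83.23894662321646
A low lid edge [[0.6107, 0.1532, 0.0615], [0.5691, 0.159, 0.0615]]
B low lid edge [[0.4283, 0.1712, 0.0615], [0.3874, 0.1745, 0.0615]]
cheek low corners [[0.6416, 0.1435, 0.06], [0.3568, 0.1699, 0.06]]
```

I'll use the spare time budget to learn how the arm treats an out-of-reach pose before choosing how to approach the slope.

```bash
python3 -m crank '[[1,0,-40,0,0],[1,0,-80,0,0],[1,0,-120,0,0],[1,0,-160,0,0],[1,0,-190,0,0],[1,0,-210,0,0],[1,0,-230,0,0],[1,0,-240,0,0],[1,0,-240,0,0],[1,0,-240,0,0]]'; python3 -c "
from cell import telemetry
print(telemetry.observe()['qpos'].round(3))"
```

```text
time: 0.93
tool_pos: [0.121, -0.2588, 0.2458]
tool_rot: [3.14, 0.0, 0.437]
contact_force: [-0.4, -0.4, -0.2]
opening: 0.0918
grip_force: 0.0
[-1.404 -0.124  2.063  0.     1.201 -0.271]
```

```bash
python3 -m crank '[[1,0,40,0,0],[1,0,80,0,0],[1,0,120,0,0],[1,0,160,0,0],[1,0,200,0,0],[1,0,240,0,0],[1,0,280,0,0],[1,0,320,0,0],[1,0,360,0,0],[1,0,400,0,0],[1,0,440,0,0],[1,0,480,0,0]]';python3 -m crank '[[1,0,30,0,0],[1,0,60,0,0],[1,0,90,0,0],[1,0,120,0,0],[1,0,120,0,0]]'; python3 -c "
from cell import telemetry
print(telemetry.observe()['qpos'].round(3))"
```

```text
time: 1.93
tool_pos: [0.3243, -0.6918, 0.2436]
tool_rot: [-3.141, -0.0, 0.438]
contact_force: [-0.1, -1.6, 0.6]
opening: 0.092
grip_force: 0.0
time: 2.35
tool_pos: [0.3577, -0.7628, 0.2186]
tool_rot: [3.128, -0.002, 0.438]
contact_force: [-0.0, -0.5, -2.9]
opening: 0.0921
grip_force: 0.0
[-1.224  1.161  0.042  0.003  1.926 -0.09 ]
```

```bash
python3 -m crank '[[1,0,40,0,0],[1,0,80,0,0],[1,0,80,0,0],[1,0,80,0,0]]'; python3 -m crank '[[1,0,-40,0,0],[1,0,-80,0,0],[1,0,-120,0,0],[1,0,-160,0,0],[1,0,-160,0,0]]'; python3 -c "
from cell import telemetry
print(telemetry.observe()['qpos'].round(3))"
```

```text
time: 2.68
tool_pos: [0.3649, -0.7794, 0.2135]
tool_rot: [3.076, 0.0, 0.438]
contact_force: [-0.5, 0.6, 0.3]
opening: 0.0921
grip_force: 0.0
time: 3.1
tool_pos: [0.3113, -0.6662, 0.2078]
tool_rot: [3.071, 0.001, 0.438]
contact_force: [0.4, -1.5, 0.6]
opening: 0.0918
grip_force: 0.0
[-1.241  0.734  0.959  0.007  1.379 -0.109]
```

Key finding: pushing past the reach limit leaks tool tilt, and the tilt is kept afterwards, with the fingers leaning outward. I'll test whether the inner, low limit tilts the other way.

```bash
python3 -m crank '[[1,0,-40,0,0],[1,0,-80,0,0],[1,0,-120,0,0],[1,0,-160,0,0],[1,0,-200,0,0],[1,0,-240,0,0],[1,0,-280,0,0],[1,0,-320,0,0],[1,0,-360,0,0],[1,0,-400,20,0],[1,0,-430,40,0],[1,0,-430,50,0]]'; python3 -m crank '[[1,0,-20,0,0],[1,0,-40,0,0],[1,0,-60,0,0],[1,0,-60,0,0]]'; python3 -c "
from cell import telemetry
print(telemetry.observe()['qpos'].round(3))"
```

```text
time: 4.1
tool_pos: [0.1294, -0.274, 0.1268]
tool_rot: [3.082, -0.001, 0.438]
contact_force: [0.2, 1.0, -1.5]
opening: 0.0919
grip_force: 0.0
time: 4.43
tool_pos: [0.1051, -0.2245, 0.1246]
tool_rot: [3.076, 0.0, 0.438]
contact_force: [-0.4, 1.2, -0.0]
opening: 0.0915
grip_force: 0.0
[-1.474 -0.029  2.404  0.033  0.705 -0.365]
```

```bash
python3 -m crank '[[1,0,0,30,0],[1,0,0,60,0],[1,0,-20,65,0],[1,0,-20,65,0]]';  python3 -c "
from cell import telemetry
print(telemetry.observe()['qpos'].round(3))"; python3 -m crank '[[1,0,-30,0,0],[1,0,-40,0,0],[1,0,-40,0,0]]'; python3 -c "
from cell import telemetry
print(telemetry.observe()['qpos'].round(3))"
```

```text
time: 4.77
tool_pos: [0.0986, -0.2098, 0.0567]
tool_rot: [3.083, -0.002, 0.438]
contact_force: [0.5, 1.7, 0.3]
opening: 0.0921
grip_force: 0.0
[-1.499  0.176  2.548  0.065  0.365 -0.426]
time: 5.02
tool_pos: [0.0819, -0.1761, 0.0561]
tool_rot: [3.075, 0.001, 0.436]
contact_force: [0.7, -0.8, -0.6]
opening: 0.0916
grip_force: 0.0
[-1.588  0.123  2.647  0.093  0.313 -0.542]
```

Run:
```python
from h import *
for n in('top','side'):
    p,z=snap(n);C=cloud(n);x,y,h=C[...,0],C[...,1],C[...,2]
    for x0 in np.arange(-.3,.5,.1):
        print(n,round(x0,1),[(round(float(np.percentile(h[m],98)),2) if (m:=(x>x0)&(x<x0+.1)&(y>y0)&(y<y0+.1)&(z>0)).sum()>5 else None) for y0 in np.arange(.1,.9,.1)])
cv2.imwrite('pics/side1.png',cv2.resize(p[:,:,::-1],(800,600)))
```

```text
top -0.3 [None, None, None, None, None, None, None, None]
top -0.2 [0.01, 0.01, 0.03, None, 0.07, 0.07, 0.01, 0.01]
top -0.1 [0.01, 0.01, 0.07, 0.07, 0.07, 0.03, 0.01, 0.01]
top 0.0 [0.01, 0.01, 0.01, 0.01, 0.01, 0.01, 0.01, 0.01]
top 0.1 [0.01, 0.01, 0.01, 0.01, 0.01, 0.01, 0.02, 0.01]
top 0.2 [0.01, 0.03, 0.03, 0.03, 0.01, 0.01, 0.01, 0.01]
top 0.3 [0.07, 0.23, 0.3, 0.31, 0.31, 0.31, 0.01, 0.01]
top 0.4 [0.09, 0.24, 0.31, 0.31, 0.31, 0.31, None, None]
side -0.3 [None, None, None, None, None, None, None, None]
side -0.2 [None, None, None, None, None, None, None, None]
side -0.1 [0.01, 0.01, 0.01, 0.01, 0.01, 0.01, 0.01, 0.01]
side 0.0 [0.01, 0.01, 0.01, 0.01, 0.01, 0.01, 0.01, 0.01]
side 0.1 [0.01, 0.01, 0.01, 0.01, 0.01, 0.01, 0.02, 0.01]
side 0.2 [0.01, 0.03, 0.03, 0.03, 0.01, 0.01, 0.01, 0.01]
side 0.3 [0.07, 0.23, 0.3, 0.31, 0.31, 0.31, 0.01, 0.01]
side 0.4 [0.08, 0.24, 0.31, 0.31, 0.31, 0.31, 0.01, 0.01]
```

View pics/side1.png

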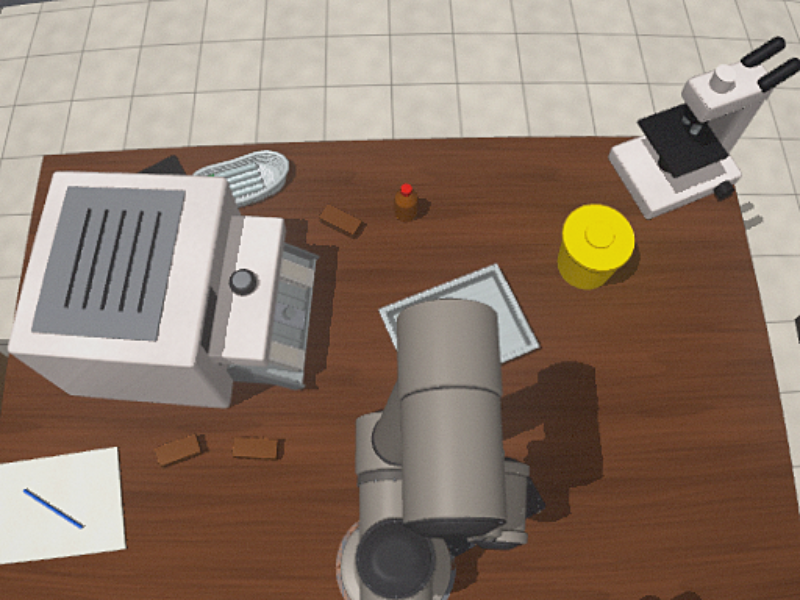

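```bash
cat >> h.py <<'E'
from scipy.spatial.transform import Rotation as Rot
def wp(*W,rot=None,pos=None):
    s=telemetry.observe();p=np.array(pos if pos is not None else s['tool_pos'])
    R=Rot.from_euler('xyz',rot if rot is not None else s['tool_rot']).as_matrix()
    prev=np.zeros(3)
    for w in W:
        d=(np.array(w)-p)@R*1000;print(w,'->',d.round().astype(int).tolist(),'rows %.1f'%(np.linalg.norm(d-prev)/41));prev=d
def lean():
    s=telemetry.observe();R=Rot.from_euler('xyz',s['tool_rot']).as_matrix();z=R[:,2];y=R[:,1]
    print('t %.2f'%s['time'],'pos',s['tool_pos'].round(4),'lean %.1f deg @ az %.1f'%(np.degrees(np.arccos(-z[2])),np.degrees(np.arctan2(z[1],z[0]))),'tool y',y.round(3),'x',R[:,0].round(3),'F',s['contact_force'].round(1),'op',round(s['opening'],4),'q',s['qpos'].round(2))
E
python3 - <<'E'
from h import *
lean();wp([.15,-.25,.2],[.3,-.15,.35],[.33,.05,.35],[.24,.3,.35],[.1,.5,.3],[.08,.75,.3])
E
```

```text
t 5.12 pos [ 0.0821 -0.1792  0.0564] lean 4.0 deg @ az -67.1 tool y [ 0.422 -0.904  0.07 ] x [ 0.906  0.423 -0.003] F [-0.2 -1.   0.3] op 0.0914 q [-1.59  0.12  2.64  0.09  0.31 -0.54]
[0.15, -0.25, 0.2] -> [31, 103, -137] rows 4.2
[0.3, -0.15, 0.35] -> [209, 86, -289] rows 5.7
[0.33, 0.05, 0.35] -> [321, -82, -301] rows 4.9
[0.24, 0.3, 0.35] -> [345, -346, -320] rows 6.5
[0.1, 0.5, 0.3] -> [303, -589, -287] rows 6.1
[0.08, 0.75, 0.3] -> [390, -824, -303] rows 6.1
```

```bash
python3 -m crank '[[1,31,103,-137,-0.1],[1,31,103,-137,-0.2],[1,31,103,-137,-0.3],[1,31,103,-137,-0.4],[1,209,86,-289,-0.5],[1,209,86,-289,-0.6],[1,209,86,-289,-0.7],[1,209,86,-289,-0.8],[1,209,86,-289,-0.9],[1,321,-82,-301,-1.04],[1,321,-82,-301,-1.04],[1,321,-82,-301,-1.04]]'
python3 - <<'E'
from h import *
lean();wp([.33,.05,.35],[.24,.3,.35],[.1,.5,.3],[.08,.9,.3])
E
```

```text
time: 6.12
tool_pos: [0.3081, -0.0398, 0.3422]
tool_rot: [3.103, 0.058, 1.477]
contact_force: [1.4, -0.8, -0.4]
opening: 0.0915
grip_force: 0.0
t 6.12 pos [ 0.3081 -0.0398  0.3422] lean 4.0 deg @ az -61.8 tool y [ 0.995 -0.092  0.038] x [ 0.094  0.994 -0.058] F [ 1.4 -0.8 -0.4] op 0.0915 q [-0.33 -0.17  1.83 -0.05  1.43 -0.23]
[0.33, 0.05, 0.35] -> [91, 14, -13] rows 2.3
[0.24, 0.3, 0.35] -> [331, -99, -31] rows 6.5
[0.1, 0.5, 0.3] -> [519, -258, 2] rows 6.1
[0.08, 0.9, 0.3] -> [915, -315, -23] rows 9.8
```

```bash
python3 -m crank '[[1,91,14,-13,0],[1,91,14,-13,0],[1,331,-99,-31,0],[1,331,-99,-31,0],[1,331,-99,-31,0],[1,331,-99,-31,0],[1,331,-99,-31,0],[1,331,-99,-31,0],[1,519,-258,2,0],[1,519,-258,2,0],[1,519,-258,2,0],[1,519,-258,2,0]]' >/dev/null
python3 - <<'E'
from h import *
lean();wp([.1,.5,.3],[.08,.9,.3],[.08,1.2,.3])
E
```

```text
t 7.12 pos [0.1537 0.4153 0.3203] lean 3.6 deg @ az -61.2 tool y [ 0.995 -0.092  0.035] x [ 0.093  0.994 -0.052] F [ 1.4  1.  -0.2] op 0.0914 q [ 1.08  0.16  1.56 -0.05  1.45  1.18]
[0.1, 0.5, 0.3] -> [80, -62, 14] rows 2.5
[0.08, 0.9, 0.3] -> [476, -119, -9] rows 9.8
[0.08, 1.2, 0.3] -> [774, -146, -25] rows 7.3
```

```bash
python3 -m crank '[[1,80,-62,14,0],[1,80,-62,14,0],[1,774,-146,-25,0],[1,774,-146,-25,0],[1,774,-146,-25,0],[1,774,-146,-25,0],[1,774,-146,-25,0],[1,774,-146,-25,0],[1,774,-146,-25,0],[1,774,-146,-25,0],[1,774,-146,-25,0],[1,774,-146,-25,0]]' >/dev/null
python3 -c "
from h import *
lean()"
python3 -m crank '[[1,300,0,0,0],[1,300,0,0,0],[1,300,0,0,0],[1,300,0,0,0]]' >/dev/null
python3 -c "
from h import *
lean()"
```

```text
t 8.12 pos [0.09   0.7992 0.2656] lean 3.6 deg @ az -65.9 tool y [ 0.995 -0.092  0.031] x [ 0.093  0.994 -0.055] F [ 0.3  1.8 -3.9] op 0.0919 q [ 1.38  1.1   0.05 -0.04  2.04  1.45]
t 8.45 pos [0.0934 0.8305 0.2303] lean 2.0 deg @ az -0.7 tool y [ 0.995 -0.092  0.034] x [0.092 0.996 0.003] F [0.3 0.1 0.2] op 0.0921 q [ 1.38  1.15  0.04 -0.04  1.95  1.46]
```

```bash
python3 -m crank '[[1,300,0,-150,0],[1,300,0,-150,0],[1,300,0,-150,0],[1,300,0,-150,0],[1,300,0,-150,0],[1,300,0,-150,0]]' >/dev/null
python3 -c "
from h import *
lean()"
```

```text
t 8.95 pos [0.0904 0.8327 0.252 ] lean 2.9 deg @ az 41.1 tool y [ 0.995 -0.092  0.035] x [0.091 0.995 0.037] F [ 0.5 -0.5 -0.2] op 0.0917 q [ 1.38  1.12  0.04 -0.03  1.94  1.46]
```

```bash
python3 -m crank '[[1,500,0,0,0],[1,500,0,0,0],[1,500,0,0,0],[1,500,0,0,0]]' >/dev/null
python3 -c "
from h import *
lean()"; python3 -m crank '[[1,500,0,150,0],[1,500,0,150,0],[1,500,0,150,0],[1,500,0,150,0]]' >/dev/null
python3 -c "
from h import *
lean()"
```

```text
t 9.28 pos [0.0921 0.8574 0.2093] lean 4.3 deg @ az 56.9 tool y [ 0.995 -0.092  0.035] x [0.089 0.994 0.066] F [ 0.3 -0.2 -0.7] op 0.0917 q [ 1.39  1.18  0.04 -0.03  1.86  1.47]
t 9.62 pos [0.0956 0.8866 0.141 ] lean 5.9 deg @ az 64.7 tool y [ 0.995 -0.092  0.035] x [0.088 0.991 0.097] F [ 0.5 -0.8  0.2] op 0.0915 q [ 1.39  1.26  0.04 -0.03  1.75  1.47]
```

```bash
python3 -c "
from h import *
wp([.06,.55,.8],[.05,.45,1.0])"; python3 -m crank '[[1,-300,0,-600,0],[1,-300,0,-600,0],[1,-300,0,-600,0],[1,-300,0,-600,0],[1,-300,0,-600,0],[1,-300,0,-600,0],[1,-300,0,-600,0],[1,-300,0,-600,0],[1,-300,0,-600,0],[1,-300,0,-600,0],[1,-300,0,-600,0],[1,-300,0,-600,0]]'>/dev/null
python3 -c "
from h import *
lean();wp([.06,.55,.8],[.05,.45,1.0])"
```

```text
[0.06, 0.55, 0.8] -> [-273, 19, -688] rows 18.1
[0.05, 0.45, 1.0] -> [-354, 25, -897] rows 5.5
t 10.62 pos [0.0562 0.624  0.5638] lean 6.1 deg @ az 65.1 tool y [ 0.995 -0.092  0.036] x [0.088 0.991 0.099] F [-0.2  0.3  0.9] op 0.0919 q [ 1.37  0.57  0.28 -0.03  2.18  1.44]
[0.06, 0.55, 0.8] -> [-50, 19, -242] rows 6.0
[0.05, 0.45, 1.0] -> [-130, 25, -451] rows 5.5
```

```bash
python3 -m crank '[[1,20,0,-500,0],[1,20,0,-500,0],[1,20,0,-500,0],[1,20,0,-500,0],[1,20,0,-500,0],[1,20,0,-500,0]]'>/dev/null
python3 -c "
from h import *
lean()";python3 -m crank '[[1,0,0,-500,0],[1,0,0,-500,0],[1,0,0,-500,0],[1,0,0,-500,0]]'>/dev/null
python3 -c "
from h import *
lean()"
```

```text
t 11.12 pos [0.0425 0.5292 0.6643] lean 7.2 deg @ az 68.0 tool y [ 0.995 -0.092  0.036] x [0.087 0.989 0.119] F [-0.1  0.7  0.3] op 0.0918 q [ 1.36  0.52  0.04 -0.03  2.46  1.42]
t 11.45 pos [0.0325 0.4528 0.7139] lean 8.2 deg @ az 70.0 tool y [ 0.995 -0.092  0.036] x [0.086 0.987 0.137] F [-1.3 -0.  -0.3] op 0.0915 q [ 1.34  0.41  0.04 -0.03  2.56  1.4 ]
```

```bash
python3 -m crank '[[1,0,0,-500,0],[1,0,0,-500,0],[1,0,0,-500,0],[1,0,0,-500,0]]'>/dev/null
python3 -c "
from h import *
lean()";python3 -m crank '[[1,300,0,-400,0],[1,300,0,-400,0],[1,300,0,-400,0],[1,300,0,-400,0]]'>/dev/null
python3 -c "
from h import *
lean()"
```

```text
t 11.78 pos [0.0235 0.3819 0.75  ] lean 9.0 deg @ az 71.4 tool y [ 0.995 -0.092  0.037] x [0.085 0.985 0.153] F [-0.2  0.2 -0.5] op 0.0919 q [ 1.32  0.31  0.04 -0.02  2.64  1.39]
t 12.12 pos [0.0245 0.3995 0.7451] lean 9.9 deg @ az 72.7 tool y [ 0.995 -0.092  0.036] x [0.085 0.982 0.167] F [ 0.3  0.5 -0.6] op 0.0919 q [ 1.32  0.33  0.04 -0.02  2.6   1.4 ]
```

Full tilting via the limits is too slow, but the ~10° lean I now have clears the hood. The plan:
- Grip each mailer near its low half.
- In the tray, set the low edge down first.
- Lower the grip on an arc, so that the mailer is pivoted flat in contact with the tray bottom.

Run:
```python
from h import *
wp([.50,.09,.40],[.585,.14,.25],[.5873,.1635,.142],[.5904,.1734,.083])
```

```text
[0.5, 0.09, 0.4] -> [-321, 489, 314] rows 16.2
[0.585, 0.14, 0.25] -> [-290, 564, 474] rows 4.4
[0.5873, 0.1635, 0.142] -> [-285, 560, 584] rows 2.7
[0.5904, 0.1734, 0.083] -> [-285, 560, 644] rows 1.5
```

```bash
python3 -m crank '[[1,-321,489,314,0],[1,-321,489,314,0],[1,-321,489,314,0],[1,-321,489,314,0],[1,-321,489,314,0],[1,-321,489,314,0],[1,-321,489,314,0],[1,-321,489,314,0],[1,-321,489,314,0],[1,-321,489,314,0],[1,-321,489,314,0],[1,-321,489,314,0]]' >/dev/null
python3 - <<'E'
from h import *
lean();wp([.50,.09,.40],[.585,.14,.25],[.5873,.1635,.142],[.5904,.1734,.083])
E
```

```text
t 13.12 pos [0.3587 0.182  0.5039] lean 10.0 deg @ az 73.4 tool y [ 0.995 -0.093  0.034] x [0.086 0.982 0.17 ] F [ 0.8  1.7 -0.7] op 0.0917 q [ 0.16 -0.03  1.3   0.16  1.8   0.29]
[0.5, 0.09, 0.4] -> [-96, 146, 94] rows 4.8
[0.585, 0.14, 0.25] -> [-65, 220, 254] rows 4.4
[0.5873, 0.1635, 0.142] -> [-60, 217, 365] rows 2.7
[0.5904, 0.1734, 0.083] -> [-60, 217, 425] rows 1.5
```

```bash
python3 -m crank '[[0.22,-96,146,94,0],[0.22,-96,146,94,0],[0.22,-96,146,94,0],[0.22,-96,146,94,0],[0.22,-96,146,94,0],[0.22,-65,220,254,0],[0.22,-65,220,254,0],[0.22,-65,220,254,0],[0.22,-65,220,254,0],[0.22,-65,220,254,0],[0.22,-65,220,254,0]]' >/dev/null
python3 - <<'E'
from h import *
lean();wp([.5873,.1635,.142],[.5904,.1734,.083])
p,z=snap('top');cv2.imwrite('pics/a1.png',cv2.resize(p[135:255,125:245,::-1],(600,600),interpolation=cv2.INTER_CUBIC))
E
```

```text
t 14.03 pos [0.5827 0.1422 0.2476] lean 9.9 deg @ az 75.9 tool y [ 0.995 -0.091  0.027] x [0.085 0.982 0.169] F [-0.5 -0.1  0.1] op 0.0559 q [0.03 0.44 1.38 0.17 1.28 0.07]
[0.5873, 0.1635, 0.142] -> [3, 0, 108] rows 2.6
[0.5904, 0.1734, 0.083] -> [3, 0, 168] rows 1.5
```

View pics/a1.png

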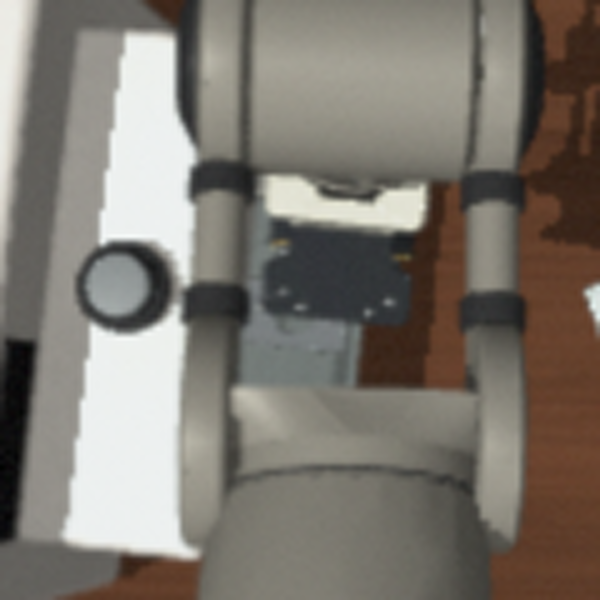

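The picture shows the wrist fork overhanging the hood's front edge, at crop (180–250, 0–540). I'll check its height before descending.

Run:
```python
from h import *
C=cloud('top')
for u in [(205,100),(190,60),(215,180),(220,240),(210,300),(200,350),(195,450),(225,500),(340,100),(350,270)]:
    print(u,C[int(135+u[1]/5),int(125+u[0]/5)].round(3))
```

```text
(205, 100) [0.55  0.139 0.594]
(190, 60) [0.566 0.147 0.584]
(215, 180) [0.523 0.139 0.576]
(220, 240) [0.501 0.136 0.577]
(210, 300) [0.478 0.137 0.586]
(200, 350) [0.459 0.133 0.618]
(195, 450) [0.425 0.132 0.627]
(225, 500) [0.408 0.124 0.619]
(340, 100) [0.552 0.092 0.582]
(350, 270) [0.51  0.126 0.332]
```

```bash
python3 -m crank '[[0.22,2,0,40,0],[0.22,3,0,75,0],[0.22,3,0,108,0],[0.22,3,0,125,0],[0.22,3,0,140,0],[0.22,3,0,150,0],[0.22,3,0,160,0],[0.22,3,0,160,0]]'
python3 -c "
from h import *
lean();wp([.5904,.1734,.083])"
```

```text
time: 14.75
tool_pos: [0.592, 0.171, 0.0959]
tool_rot: [3.105, -0.171, 1.485]
contact_force: [-0.4, 0.7, 0.3]
opening: 0.0557
grip_force: 0.0
t 14.75 pos [0.592  0.171  0.0959] lean 10.0 deg @ az 72.8 tool y [ 0.995 -0.092  0.036] x [0.085 0.982 0.17 ] F [-0.4  0.7  0.3] op 0.0557 q [0.08 0.61 1.53 0.2  0.94 0.05]
[0.5904, 0.1734, 0.083] -> [0, -2, 13] rows 0.3
```

```bash
python3 -m crank '[[0.22,0,-2,7,0],[0.22,0,-2,12,0],[0.22,0,-2,12,0]]'
python3 -m crank '[[-1,0,0,0,0],[-1,0,0,0,0],[-1,0,0,0,0],[-1,0,0,0,0]]' 20
```

```text
time: 15.0
tool_pos: [0.5905, 0.1733, 0.0838]
tool_rot: [3.105, -0.171, 1.485]
contact_force: [0.2, -1.2, 0.2]
opening: 0.0559
grip_force: 0.0
time: 15.33
tool_pos: [0.5909, 0.1733, 0.0845]
tool_rot: [3.104, -0.171, 1.485]
contact_force: [-0.3, -0.1, 1.2]
opening: 0.0398
grip_force: 19.9
```

```bash
python3 -c "
from h import *
wp([.589,.154,.107],[.58,.06,.14],[.56,-.02,.16])"
```

```text
[0.589, 0.154, 0.107] -> [-15, 1, -25] rows 0.7
[0.58, 0.06, 0.14] -> [-103, 2, -74] rows 2.4
[0.56, -0.02, 0.16] -> [-180, -10, -108] rows 2.1
```

```bash
python3 -m crank '[[-1,-8,0,-13,0],[-1,-15,1,-25,0],[-1,-50,1,-45,0],[-1,-80,2,-62,0],[-1,-103,2,-74,-0.1],[-1,-140,-4,-90,-0.2],[-1,-180,-10,-108,-0.3],[-1,-180,-10,-108,-0.4],[-1,-180,-10,-108,-0.466],[-1,-180,-10,-108,-0.466]]' 25
cat >> h.py <<'E'
c=np.cos;s_=np.sin;S=np.radians(-5.5);ux=np.array([c(S),s_(S),0]);uy=np.array([-s_(S),c(S),0]);a=np.radians(40)
O=np.array([.5005,.179,0]);my=c(a)*uy+np.array([0,0,s_(a)]);mz=np.cross(ux,my);MR=np.c_[ux,my,mz]
td=np.array([c(np.radians(111.2)),s_(np.radians(111.2)),0]);te=np.array([c(np.radians(21.2)),s_(np.radians(21.2)),0]);TC=np.array([.476,-.1485,.004])
def held(pickpos,pickrot,lane):
    Rp=Rot.from_euler('xyz',pickrot).as_matrix();low=O+lane*ux+[0,0,.04]
    rel=Rp.T@(low-pickpos);RM=Rp.T@MR
    s=telemetry.observe();R=Rot.from_euler('xyz',s['tool_rot']).as_matrix()
    M=R@RM;L=s['tool_pos']+R@rel
    print('mailer y dir az %.1f pitch %.1f bank %.1f'%(np.degrees(np.arctan2(M[1,1],M[0,1])),np.degrees(np.arcsin(M[2,1])),np.degrees(np.arcsin(M[2,0]))),'low edge',L.round(4),'ends z',[(L+M[:,0]*k)[2].round(4) for k in(-.02,.02)],'tcp-low (e,d,z)',[((s['tool_pos']-L)@v).round(4) for v in(te,td,np.array([0,0,1]))])
    return L
E
python3 - <<'E'
from h import *
lean();L=held([.5909,.1733,.0845],[3.104,-.171,1.485],.09)
p,z=snap('top');cv2.imwrite('pics/a2.png',cv2.resize(p[120:300,150:350,::-1],(800,720))[:600])
E
```

```text
time: 16.17
tool_pos: [0.56, -0.0223, 0.1604]
tool_rot: [3.03, -0.135, 1.955]
contact_force: [-1.0, 0.3, -0.2]
opening: 0.0396
grip_force: 24.8
t 16.17 pos [ 0.56   -0.0223  0.1604] lean 10.0 deg @ az 72.2 tool y [0.927 0.359 0.11 ] x [-0.372  0.919  0.134] F [-1.   0.3 -0.2] op 0.0396 q [-0.27  0.47  1.59  0.2   1.08 -0.74]
mailer y dir az 114.2 pitch 37.9 bank 4.2 low edge [ 0.5642 -0.0255  0.1161] ends z [np.float64(0.1146), np.float64(0.1176)] tcp-low (e,d,z) [np.float64(-0.0027), np.float64(0.0046), np.float64(0.0443)]
```

View pics/a2.png

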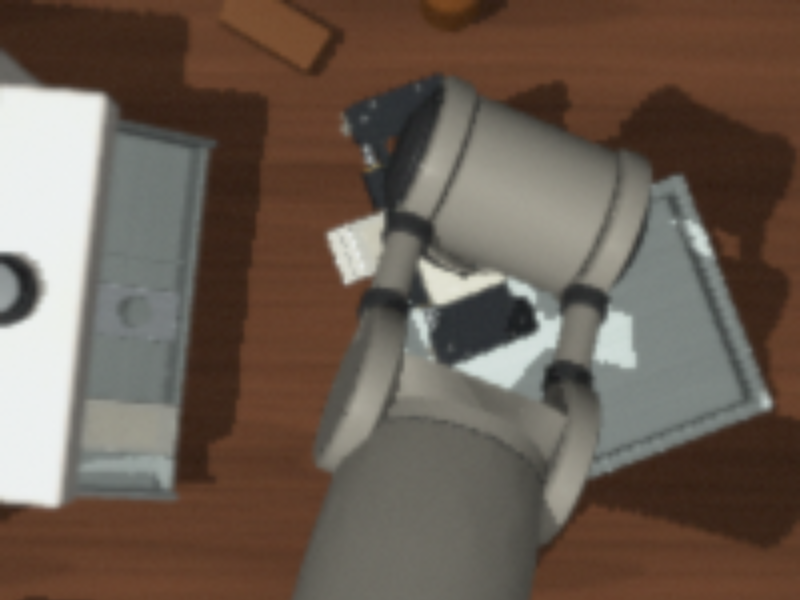

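Mailer A is held, with its high end towards the machine at about (355,245), and the gauge is still in the middle lane. Next I move over the tray.

```bash
python3 -c "
from h import *
wp([.5254,-.1727,.13],[.5254,-.1727,.062],[.5254,-.1727,.049],TC*0+[.5254,-.1727,.049]+.0064*td+[0,0,-.002],[.5254,-.1727,.049]+.0121*td+[0,0,-.0057],[.5254,-.1727,.049]+.0166*td+[0,0,-.0101],[.5254,-.1727,.049]+.019*td+[0,0,-.0115])"
```

```text
[0.5254, -0.1727, 0.13] -> [-130, -89, 3] rows 3.9
[0.5254, -0.1727, 0.062] -> [-140, -97, 70] rows 1.7
[0.5254, -0.1727, 0.049] -> [-141, -98, 83] rows 0.3
[ 0.5230856  -0.16673313  0.047     ] -> [-135, -98, 85] rows 0.2
[ 0.52102434 -0.16141888  0.0433    ] -> [-130, -99, 90] rows 0.2
[ 0.51939703 -0.15722342  0.0389    ] -> [-126, -99, 95] rows 0.2
[ 0.51852913 -0.15498585  0.0375    ] -> [-124, -100, 96] rows 0.1
```

```bash
python3 -m crank '[[-1,-40,-28,2,0],[-1,-78,-54,2,0],[-1,-110,-75,3,0],[-1,-130,-89,10,0],[-1,-137,-94,40,0],[-1,-140,-97,60,0],[-1,-140,-97,70,0],[-1,-141,-98,75,0],[-1,-141,-98,78,0],[-1,-141,-98,78,0]]'; python3 -m crank '[[-1,0,0,2,0],[-1,0,0,4,0],[-1,0,0,5,0],[-1,0,0,5,0]]' 10;python3 -c "
from h import *
lean();held([.5909,.1733,.0845],[3.104,-.171,1.485],.09)"
```

```text
time: 17.05
tool_pos: [0.5262, -0.1716, 0.0532]
tool_rot: [3.031, -0.136, 1.956]
contact_force: [0.6, -0.2, -0.3]
opening: 0.0397
grip_force: 24.8
time: 17.38
tool_pos: [0.5266, -0.1714, 0.0488]
tool_rot: [3.03, -0.135, 1.956]
contact_force: [1.0, 0.7, 3.4]
opening: 0.0399
grip_force: 10.0
t 17.38 pos [ 0.5266 -0.1714  0.0488] lean 10.0 deg @ az 72.1 tool y [0.927 0.359 0.111] x [-0.372  0.919  0.134] F [1.  0.7 3.4] op 0.0399 q [-0.55  0.63  1.67  0.22  0.89 -1.07]
mailer y dir az 114.2 pitch 37.9 bank 4.2 low edge [ 0.5308 -0.1747  0.0045] ends z [np.float64(0.003), np.float64(0.006)] tcp-low (e,d,z) [np.float64(-0.0027), np.float64(0.0046), np.float64(0.0443)]
```

```bash
python3 -m crank '[[-1,3,0,1,0],[-1,6,0,2,0],[-1,8,0,4,0],[-1,11,-1,6,0],[-1,13,-1,9,0],[-1,15,-1,11,0],[-1,15,-1,11,0]]' 6
python3 - <<'E'
from h import *
p,z=snap('top');cv2.imwrite('pics/a3.png',cv2.resize(p[150:270,220:360,::-1],(700,600)))
C=cloud('top');m=(abs((C-TC)@te)<.088)&(abs((C-TC)@td)<.12)&(C[...,2]>.012)&(C[...,2]<.1)
i=np.argwhere(m&(p.min(2)>120))
for v,u in i[::max(1,len(i)//14)]: print(u,v,((C[v,u]-TC)@te*1000).round(),((C[v,u]-TC)@td*1000).round(),(C[v,u,2]*1000-4).round())
E
```

```text
time: 17.97
tool_pos: [0.5197, -0.1554, 0.0385]
tool_rot: [3.032, -0.137, 1.956]
contact_force: [1.1, 0.9, -0.8]
opening: 0.0399
grip_force: 6.0
286 188 63.0 4.0 95.0
284 192 56.0 8.0 32.0
287 193 50.0 -0.0 28.0
286 194 47.0 5.0 32.0
282 195 49.0 18.0 33.0
279 196 50.0 28.0 33.0
275 197 51.0 42.0 32.0
290 197 34.0 -4.0 31.0
286 198 35.0 9.0 31.0
282 199 37.0 22.0 30.0
279 200 37.0 33.0 31.0
276 201 38.0 43.0 31.0
291 201 20.0 -3.0 28.0
277 203 31.0 42.0 28.0
282 204 22.0 28.0 29.0
```

View pics/a3.png

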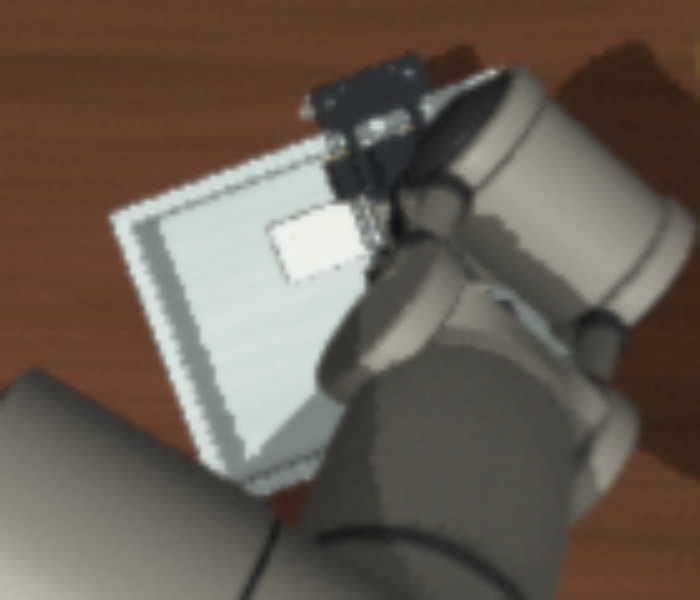

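The mailer lies flat lengthwise, with lid heights 28–33 mm over the tray bottom and only the small expected bank. Its white lid is at about (315,240). I'll release gently and back off along the tool axis.

```bash
python3 -m crank '[[-1,0,0,0,0],[-0.12,0,0,0,0],[-0.1,0,0,0,0],[-0.05,0,0,0,0],[0.05,0,0,0,0],[0.05,0,0,0,0],[0.05,0,0,-20,0],[0.05,0,0,-50,0],[0.05,0,0,-90,0],[0.05,0,0,-120,0],[0.05,0,0,-120,0.1],[0.2,0,0,-120,0.2]]' 3
python3 -c "
from h import *
lean();wp([.40,.09,.2],[.4051,.1591,.25],[.4081,.1807,.142],[.4112,.1906,.083])"
```

```text
time: 19.02
tool_pos: [0.5146, -0.177, 0.1596]
tool_rot: [3.057, -0.152, 1.75]
contact_force: [0.3, 0.2, -0.6]
opening: 0.0515
grip_force: 0.0
t 19.02 pos [ 0.5146 -0.177   0.1596] lean 10.0 deg @ az 71.1 tool y [0.983 0.165 0.083] x [-0.176  0.973  0.151] F [ 0.3  0.2 -0.6] op 0.0515 q [-0.57  0.47  1.59  0.19  1.13 -0.82]
[0.4, 0.09, 0.2] -> [286, -65, -2] rows 7.2
[0.4051, 0.1591, 0.25] -> [360, -45, -40] rows 2.1
[0.4081, 0.1807, 0.142] -> [364, -47, 70] rows 2.7
[0.4112, 0.1906, 0.083] -> [364, -48, 130] rows 1.5
```

```bash
python3 -m crank '[[0.22,286,-65,-40,0.06],[0.22,286,-65,-50,0.12],[0.22,286,-65,-50,0.18],[0.22,286,-65,-50,0.24],[0.22,286,-65,-50,0.266],[0.22,286,-65,-50,0.266],[0.22,286,-65,-50,0.266],[0.22,340,-50,-40,0.266],[0.22,360,-45,-40,0.266],[0.22,360,-45,-40,0.266]]' >/dev/null
python3 - <<'E'
from h import *
lean();wp([.4075,.1735,.18],[.4081,.1807,.142],[.4112,.1906,.083])
p,z=snap('top');cv2.imwrite('pics/b1.png',cv2.resize(p[135:300,140:350,::-1],(764,600)))
C=cloud('top');k=(C[...,2]>.3)&(C[...,0]<.6)&(C[...,1]>.14)&(C[...,1]<.3)&(C[...,0]>.33);print('over hood: n',k.sum(), C[k].reshape(-1,3)[:,1].max() if k.sum() else 0, C[k][:,2].min() if k.sum() else 0)
m=(abs((C-TC)@te)<.088)&(abs((C-TC)@td)<.12)&(C[...,2]>.02)&(C[...,2]<.05)
q=C[m];ed=np.c_[(q-TC)@te,(q-TC)@td].astype(np.float32)
print(len(q),cv2.minAreaRect(ed*1000),np.percentile(q[:,2],[5,50,95]))
E
```

```text
t 19.85 pos [0.4018 0.1655 0.25  ] lean 10.2 deg @ az 72.6 tool y [ 0.996 -0.085  0.039] x [0.077 0.982 0.173] F [-1.4  0.1 -0.7] op 0.056 q [0.1  0.12 1.83 0.18 1.14 0.11]
[0.4075, 0.1735, 0.18] -> [-4, 2, 71] rows 1.7
[0.4081, 0.1807, 0.142] -> [-3, 1, 109] rows 0.9
[0.4112, 0.1906, 0.083] -> [-4, 1, 169] rows 1.5
over hood: n 1359 0.18608084221677273 0.3058407833964803
339 ((41.885589599609375, -0.8051223754882812), (89.84719848632812, 40.104122161865234), 89.5657730102539) [0.02898847 0.03287588 0.03688965]
```

View pics/b1.png

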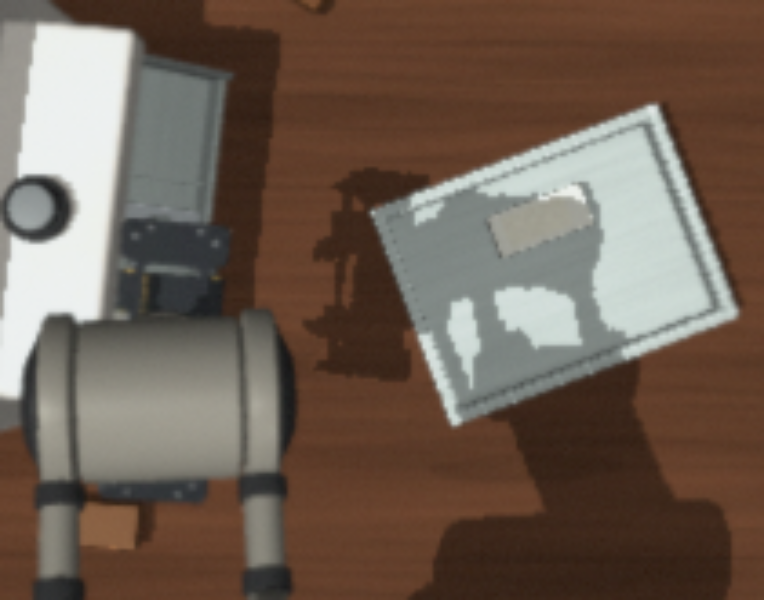

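Mailer A lies flat and square in the tray, measured 90 x 40 mm at e=42, d=-1 (lid at about (540,220)). Next is B.

```bash
python3 -m crank '[[0.22,-4,2,40,0],[0.22,-4,1,75,0],[0.22,-4,1,109,0],[0.22,-4,1,125,0],[0.22,-4,1,140,0],[0.22,-4,1,150,0],[0.22,-4,1,158,0],[0.22,-4,1,162,0],[0.22,-4,1,162,0]]'
python3 -c "
from h import *
lean();wp([.4112,.1906,.0842])"
```

```text
time: 20.65
tool_pos: [0.4116, 0.1817, 0.0879]
tool_rot: [3.106, -0.171, 1.484]
contact_force: [-0.3, -0.2, 0.3]
opening: 0.0557
grip_force: 0.0
t 20.65 pos [0.4116 0.1817 0.0879] lean 10.0 deg @ az 73.1 tool y [ 0.995 -0.093  0.035] x [0.086 0.982 0.17 ] F [-0.3 -0.2  0.3] op 0.0557 q [0.14 0.38 2.02 0.25 0.69 0.04]
[0.4112, 0.1906, 0.0842] -> [8, -1, 5] rows 0.2
```

```bash
python3 -m crank '[[0.22,8,-1,1,0],[0.22,8,-1,5,0],[0.22,8,-1,5,0],[0.22,8,-1,5,0]]'
python3 -m crank '[[-1,0,0,0,0],[-1,0,0,0,0],[-1,0,0,0,0],[-1,0,0,0,0]]' 25
python3 -c "
from h import *
lean();p=telemetry.observe()['tool_pos'];wp(p+[-.0019,-.0193,.0225],p+[-.011,-.113,.055],[.42,-.06,.16])"
```

```text
time: 20.98
tool_pos: [0.4117, 0.1913, 0.0851]
tool_rot: [3.104, -0.171, 1.486]
contact_force: [-1.1, -0.3, 0.2]
opening: 0.0562
grip_force: 0.0
time: 21.32
tool_pos: [0.4115, 0.1912, 0.0849]
tool_rot: [3.105, -0.171, 1.485]
contact_force: [-1.2, 0.9, 2.1]
opening: 0.0398
grip_force: 24.9
t 21.32 pos [0.4115 0.1912 0.0849] lean 10.0 deg @ az 72.9 tool y [ 0.995 -0.092  0.036] x [0.085 0.982 0.17 ] F [-1.2  0.9  2.1] op 0.0398 q [0.16 0.39 2.01 0.25 0.68 0.06]
[0.40955486 0.17185182 0.1074407 ] -> [-15, 1, -25] rows 0.7
[0.40045486 0.07815182 0.1399407 ] -> [-103, 1, -74] rows 2.4
[0.42, -0.06, 0.16] -> [-233, 34, -115] rows 3.4
```

```bash
python3 -m crank '[[-1,-8,0,-13,0],[-1,-15,1,-25,0],[-1,-50,1,-45,0],[-1,-80,2,-62,0],[-1,-103,2,-74,-0.1],[-1,-140,10,-90,-0.2],[-1,-180,20,-108,-0.3],[-1,-215,30,-115,-0.4],[-1,-233,34,-115,-0.466],[-1,-233,34,-115,-0.466]]' 25
python3 - <<'E'
from h import *
lean();held([.4115,.1912,.0849],[3.105,-.171,1.485],-.09)
T0=TC-.04*te-.045*td-.0027*te+.0046*td; T0[2]=.054;print(T0)
wp(T0+[0,0,.08],T0+[0,0,.012],T0)
E
```

```text
time: 22.15
tool_pos: [0.421, -0.064, 0.1597]
tool_rot: [3.03, -0.133, 1.954]
contact_force: [0.1, 0.5, -0.9]
opening: 0.0398
grip_force: 24.8
t 22.15 pos [ 0.421  -0.064   0.1597] lean 9.9 deg @ az 71.7 tool y [0.927 0.358 0.111] x [-0.371  0.919  0.133] F [ 0.1  0.5 -0.9] op 0.0398 q [-0.46  0.26  1.93  0.21  0.99 -0.95]
mailer y dir az 114.2 pitch 37.8 bank 4.3 low edge [ 0.4258 -0.0678  0.1151] ends z [np.float64(0.1136), np.float64(0.1166)] tcp-low (e,d,z) [np.float64(-0.0031), np.float64(0.0053), np.float64(0.0446)]
[ 0.45079941 -0.20160725  0.054     ]
[ 0.45079941 -0.20160725  0.134     ] -> [-141, -24, 4] rows 3.5
[ 0.45079941 -0.20160725  0.066     ] -> [-150, -32, 71] rows 1.7
[ 0.45079941 -0.20160725  0.054     ] -> [-152, -33, 83] rows 0.3
```

```bash
python3 -m crank '[[-1,-40,-7,2,0],[-1,-80,-14,3,0],[-1,-120,-20,4,0],[-1,-141,-24,10,0],[-1,-147,-30,40,0],[-1,-150,-32,65,0],[-1,-151,-33,76,0],[-1,-152,-33,83,0],[-1,-152,-33,83,0]]'; python3 -m crank '[[-1,0,0,2,0],[-1,0,0,4,0],[-1,0,0,5,0],[-1,0,0,5,0]]' 10;python3 -c "
from h import *
lean();held([.4115,.1912,.0849],[3.105,-.171,1.485],-.09)"
```

```text
time: 22.9
tool_pos: [0.4495, -0.1966, 0.0524]
tool_rot: [3.033, -0.139, 1.955]
contact_force: [-0.4, -0.2, -0.5]
opening: 0.0399
grip_force: 24.8
time: 23.23
tool_pos: [0.4508, -0.1969, 0.0495]
tool_rot: [3.03, -0.134, 1.955]
contact_force: [0.2, -0.6, 0.5]
opening: 0.0402
grip_force: 9.9
t 23.23 pos [ 0.4508 -0.1969  0.0495] lean 10.0 deg @ az 72.2 tool y [0.927 0.359 0.11 ] x [-0.372  0.919  0.134] F [ 0.2 -0.6  0.5] op 0.0402 q [-0.67  0.56  1.83  0.22  0.83 -1.2 ]
mailer y dir az 114.2 pitch 37.8 bank 4.3 low edge [ 0.4556 -0.2006  0.0049] ends z [np.float64(0.0034), np.float64(0.0064)] tcp-low (e,d,z) [np.float64(-0.0031), np.float64(0.0052), np.float64(0.0446)]
```

```bash
python3 -m crank '[[-1,0,0,1,0],[-1,3,0,2,0],[-1,6,0,3,0],[-1,8,0,5,0],[-1,11,-1,7,0],[-1,13,-1,10,0],[-1,15,-1,12,0],[-1,15,-1,12,0]]' 6
python3 - <<'E'
from h import *
p,z=snap('top')
C=cloud('top');E=(C-TC)@te;D=(C-TC)@td
for n in('top','side'):
    p,z=snap(n);C=cloud(n);E=(C-TC)@te;D=(C-TC)@td
    m=(E>-.07)&(E<-.01)&(D>-.05)&(D<.06)&(C[...,2]>.015)&(C[...,2]<.11)&(p.min(2)>90)&(np.ptp(p,axis=2)<40)
    i=np.argwhere(m);print(n,len(i))
    for v,u in i[::max(1,len(i)//12)]: print((E[v,u]*1000).round(),(D[v,u]*1000).round(),(C[v,u,2]*1000-4).round(),p[v,u])
E
```

```text
time: 23.9
tool_pos: [0.4442, -0.1807, 0.0384]
tool_rot: [3.031, -0.137, 1.955]
contact_force: [0.4, 0.8, -0.5]
opening: 0.0401
grip_force: 6.0
top 231
-13.0 8.0 100.0 [121 129 127]
-27.0 1.0 28.0 [207 213 202]
-34.0 -6.0 30.0 [181 187 176]
-35.0 0.0 102.0 [134 138 134]
-38.0 2.0 29.0 [237 240 231]
-38.0 9.0 31.0 [237 240 234]
-41.0 10.0 29.0 [237 240 233]
-44.0 12.0 33.0 [238 241 234]
-48.0 10.0 32.0 [237 240 231]
-53.0 8.0 34.0 [237 240 232]
-58.0 3.0 31.0 [173 176 168]
-50.0 42.0 30.0 [237 240 237]
-58.0 39.0 33.0 [231 235 231]
side 9
-49.0 50.0 12.0 [132 129 130]
-55.0 50.0 30.0 [146 142 136]
-54.0 49.0 15.0 [149 146 142]
-60.0 49.0 31.0 [241 238 229]
-57.0 50.0 12.0 [142 138 134]
-63.0 50.0 31.0 [145 141 138]
-61.0 45.0 18.0 [101  99  96]
-62.0 42.0 17.0 [113 114 114]
-60.0 51.0 13.0 [166 169 168]
```

B is flat in the tray too (lid heights ~28–34 mm). Release, retreat and head for the button.

```bash
python3 -m crank '[[-1,0,0,0,0],[-0.12,0,0,0,0],[-0.1,0,0,0,0],[-0.05,0,0,0,0],[0.05,0,0,0,0],[0.05,0,0,0,0],[0.05,0,0,-20,0],[0.05,0,0,-50,0],[0.05,0,0,-90,0],[0.05,0,0,-130,0],[0.05,0,0,-170,0],[0.05,0,0,-200,0]]' 3
python3 -c "
from h import *
lean();wp([.49,.05,.36],[.507,.257,.36],[.5085,.262,.30])"
```

```text
time: 25.05
tool_pos: [0.4342, -0.2152, 0.2393]
tool_rot: [3.03, -0.133, 1.955]
contact_force: [0.7, -1.4, 0.3]
opening: 0.0478
grip_force: 0.0
t 25.05 pos [ 0.4342 -0.2152  0.2393] lean 9.9 deg @ az 71.7 tool y [0.927 0.359 0.111] x [-0.372  0.919  0.132] F [ 0.7 -1.4  0.3] op 0.0478 q [-0.72  0.3   1.62  0.17  1.29 -1.15]
[0.49, 0.05, 0.36] -> [239, 160, -72] rows 7.2
[0.507, 0.257, 0.36] -> [423, 250, -38] rows 5.1
[0.5085, 0.262, 0.3] -> [419, 247, 22] rows 1.5
```

```bash
python3 -m crank '[[-1,239,160,-100,0.1],[-1,239,160,-100,0.2],[-1,239,160,-100,0.3],[-1,239,160,-100,0.4],[-1,239,160,-90,0.466],[-1,239,160,-80,0.466],[-1,239,160,-72,0.466],[-1,423,250,-38,0.466],[-1,423,250,-38,0.466],[-1,423,250,-38,0.466],[-1,423,250,-38,0.466],[-1,423,250,-38,0.466]]' 20
python3 - <<'E'
from h import *
p,z=snap('side');C=cloud('side');snap('top');C2=cloud('top')
E=(C2-TC)@te;D=(C2-TC)@td
for lo,hi in((0,.088),(-.088,0)):
    m=(E>lo)&(E<hi)&(abs(D)<.12)&(C2[...,2]>.022)&(C2[...,2]<.05)
    print(m.sum(),cv2.minAreaRect(np.c_[E[m],D[m]].astype(np.float32)*1000),np.percentile(C2[m][:,2],[5,50,95]))
lean();wp([.5085,.262,.285],[.5085,.263,.27],[.5085,.264,.252])
E
```

```text
time: 26.05
tool_pos: [0.5056, 0.2531, 0.358]
tool_rot: [3.104, -0.171, 1.485]
contact_force: [0.9, -0.4, -0.6]
opening: 0.0006
grip_force: 0.0
335 ((41.87023162841797, -1.2653999328613281), (90.34075164794922, 40.03672409057617), 89.59832000732422) [0.02838737 0.03282932 0.03713232]
339 ((-37.48769760131836, 1.7868919372558594), (90.00884246826172, 40.02166748046875), 89.51861572265625) [0.02820467 0.03283519 0.03671921]
t 26.15 pos [0.5051 0.2564 0.3574] lean 10.1 deg @ az 73.5 tool y [ 0.996 -0.086  0.036] x [0.078 0.982 0.172] F [ 0.  -0.6  0.2] op 0.0 q [0.25 0.3  1.3  0.15 1.46 0.33]
[0.5085, 0.262, 0.285] -> [-7, 0, 72] rows 1.8
[0.5085, 0.263, 0.27] -> [-8, 0, 87] rows 0.4
[0.5085, 0.264, 0.252] -> [-10, -1, 105] rows 0.4
```

Both mailers measure 90 x 40 mm, flat and square in the tray (centres e=42 and e=-37). Now the button.

```bash
python3 -m crank '[[-1,-4,0,35,0],[-1,-7,0,70,0],[-1,-8,0,84,0],[-1,-8,0,88,0],[-1,-9,0,92,0],[-1,-9,0,92,0]]'; python3 -m crank '[[-1,0,0,2,0],[-1,0,0,4,0],[-1,0,0,4,0]]'; python3 -c "
from h import *
lean()"
```

```text
time: 26.65
tool_pos: [0.5103, 0.2571, 0.2663]
tool_rot: [3.104, -0.171, 1.485]
contact_force: [-0.6, -0.3, 2.0]
opening: 0.0003
grip_force: 0.9
time: 26.9
tool_pos: [0.5109, 0.2576, 0.2627]
tool_rot: [3.102, -0.171, 1.485]
contact_force: [-1.5, -3.9, 3.4]
opening: 0.0006
grip_force: 2.1
t 26.90 pos [0.5109 0.2576 0.2627] lean 10.0 deg @ az 72.0 tool y [ 0.995 -0.092  0.039] x [0.085 0.982 0.17 ] F [-1.5 -3.9  3.4] op 0.0006 q [0.26 0.35 1.47 0.16 1.23 0.3 ]
```

```bash
python3 -m crank '[[-1,0,0,-8,0],[-1,6,0,-6,0],[-1,6,0,1,0],[-1,6,0,3,0],[-1,6,0,5,0],[-1,6,0,6,0],[-1,6,0,6,0]]'; python3 -m crank '[[-1,0,0,2,0],[-1,0,0,2,0]]';  python3 -m crank '[[-1,0,0,1.5,0],[-1,0,0,1.5,0]]'
```

```text
time: 27.48
tool_pos: [0.512, 0.2653, 0.2603]
tool_rot: [3.099, -0.173, 1.486]
contact_force: [-5.4, -4.8, 22.7]
opening: 0.0006
grip_force: 10.8
time: 27.65
tool_pos: [0.5121, 0.2653, 0.26]
tool_rot: [3.097, -0.173, 1.487]
contact_force: [-8.7, -8.0, 31.2]
opening: 0.0005
grip_force: 15.4
time: 27.82
tool_pos: [0.5122, 0.2654, 0.2598]
tool_rot: [3.096, -0.173, 1.487]
contact_force: [-12.4, -10.3, 37.4]
opening: 0.0003
grip_force: 19.1
```

```bash
python3 -m crank '[[-1,0,0,-8,0],[-1,0,0,-30,0],[-1,0,0,-70,0],[-1,-40,0,-110,0],[-1,-80,0,-140,0],[-1,-120,0,-140,0],[-1,-160,0,-140,0],[-1,-200,0,-140,0],[-1,-200,0,-140,0]]'
python3 - <<'E'
from h import *
for n in('top','side'):
    p,z=snap(n);C=cloud(n);m=(np.hypot(C[...,0]-.51,C[...,1]-.267)<.035)&(C[...,2]>.2)&(C[...,2]<.27)
    i=np.argwhere(m);B=[]
    for v,u in i:
        print((C[v,u,:2]*1000-[510,267]).round().astype(int).tolist(),int(C[v,u,2]*1000),int(p[v,u].mean()),end=' | ') if n=='top' else None
    g=m&(C[...,2]>.24);print(n,C[g].mean(0) if g.sum() else 0)
E
```

```text
time: 28.57
tool_pos: [0.4864, 0.0421, 0.3558]
tool_rot: [3.106, -0.17, 1.482]
contact_force: [0.9, -0.3, 0.6]
opening: 0.0004
grip_force: 0.0
[33, 11] 224 238 | [33, 8] 224 239 | [33, 5] 225 238 | [33, 2] 225 238 | [33, -1] 226 238 | [33, -5] 229 238 | [33, -6] 222 239 | [33, -9] 223 238 | [30, 16] 224 234 | [30, 13] 226 238 | [30, 10] 226 238 | [30, 7] 227 238 | [30, 5] 224 238 | [30, 2] 225 237 | [30, -1] 226 238 | [30, -4] 226 239 | [30, -6] 224 238 | [30, -9] 223 238 | [30, -12] 223 238 | [30, -15] 225 238 | [27, 20] 230 149 | [27, 19] 226 165 | [27, 16] 226 233 | [27, 13] 227 235 | [28, 11] 223 232 | [27, 8] 225 231 | [28, 5] 223 232 | [27, 2] 225 233 | [28, -1] 223 232 | [28, -3] 222 233 | [27, -8] 229 234 | [28, -9] 224 234 | [27, -13] 228 234 | [28, -18] 224 238 | [28, -20] 223 239 | [24, 21] 226 149 | [25, 19] 224 160 | [25, 17] 223 223 | [25, 13] 224 166 | [24, 7] 235 121 | [24, 5] 234 116 | [23, 1] 237 114 | [23, -2] 239 115 | [24, -4] 235 115 | [23, -8] 239 123 | [25, -7] 224 146 | [25, -10] 225 163 | [25, -12] 223 171 | [25, -15] 225 198 | [25, -18] 225 233 | [25, -20] 
[... 7666 characters left out ...]
238 | [-29, 20] 226 232 | [-29, 16] 229 238 | [-29, 15] 225 238 | [-28, 12] 224 236 | [-28, 9] 223 236 | [-28, 7] 222 233 | [-28, 5] 221 232 | [-29, 0] 227 233 | [-29, -3] 227 233 | [-28, -5] 225 234 | [-28, -7] 223 237 | [-28, -10] 222 238 | [-28, -13] 221 238 | [-28, -16] 225 238 | [-28, -20] 228 238 | [-31, 14] 227 238 | [-31, 12] 224 238 | [-31, 10] 220 238 | [-31, 6] 227 238 | [-31, 3] 226 238 | [-31, 0] 226 238 | [-31, -3] 227 238 | [-31, -6] 227 237 | [-31, -8] 225 238 | [-31, -11] 225 237 | [-31, -14] 226 238 | [-34, 5] 227 238 | [-34, 4] 222 238 | [-34, 0] 225 238 | [-34, -3] 226 238 | [-34, -6] 227 238 | top [0.50884727 0.2659794  0.24688221]
side [0.50536922 0.26932777 0.24593687]
```

The button stands about 10 mm proud of its housing, so the stiff stop after about 6 mm was its full travel, and it has sprung back. Handing in.

```bash
python3 -c "
from h import *
print(ticket.hand_in())"
```

```text
the job is handed in; nothing more can be done
None
```

The job is handed in at 28.7 s: both mailers lie flat, label up, lengthwise side by side in the tray, the gauge was left untouched in the chute, and the button was then pressed to its stop and released.

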